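Take a fresh reading on the valve spring tester

TASK

Check the valve spring that stands in the bench spring tester: first turn the red peak-pointer knob on the gauge back, anticlockwise, fully to its zero stop, so that the old reading is cleared; then press the tester's hand lever down to its stop and ease it back up under control (never let it fly up) so that the red pointer is left at the new reading. Afterwards leave the knob alone, with the lever fully up, and do not disturb the spring, cylinder head, spark plug and spanner lying around the tester.

Things in the scene. Friction and masses are not known exactly. Their poses are not given: they have to be found in the camera images.
- tester: Bench valve spring tester, heavy and fixed: blue base plate 200 x 360 mm, top 28 mm high; origin under the base's centre, x to the back, y to the left, z up. Left on it lies a round gauge, 134 mm wide, facing up, glass 73 mm and bezel 76 mm high. Right on it stands a blue press frame (behind x = -25 mm, y -105 to -45 mm, 255 mm high, its ram to 294 mm) with the spring under test under the ram.
- dial_centre (a point): Point on the upright axis of the gauge and of its red knob, at the top of the red knob (105 mm above the table). Axes as the tester's.
- knob_nose (a point): On the red reset knob: hub 27 mm wide, with one nose 10 mm wide and 22 mm high (from 83 to 105 mm above the table; 10 mm of air between it and the glass) that reaches 42 mm from the axis. The point lies on top of the nose, 36 mm from the axis; its x axis points outward along the nose. The nose can be pushed from the side or pinched.
- peak_knob (a joint): Angle of the red knob and the red peak pointer, rad: 0 at the zero stop (nose towards the tester's front left, between its -x and +y), growing clockwise seen from above. It stays where it is left (about 1 N at the nose moves it). When the lever is pressed, the gauge's black needle pushes the red pointer upscale, to about 1.03 at the lever's stop (a green arc marks this part of the scale).
- lever (a joint): Angle of the hand lever, rad: 0 up at rest, grows as it is pressed down, stop at 0.95. A spring brings it back up (about 3 N at the grip at first, 13 N at the stop).
- lever_hinge (a point): Point on the lever's level hinge axis (the tester's y axis), 220 mm above the table, on the right of the press frame, in the plane of the lever arm. Axes as the tester's.
- lever_grip (a point): Middle of the lever's T grip: a yellow bar with black ribs, 22 mm thick and 90 mm long, parallel to the hinge and 170 mm from it, in front of the hinge; 30 deg above the hinge's level at rest (305 mm high), 25 deg below it at the stop (149 mm high).
- valve_spring: Loose bystander: a second valve spring, 28 mm wide, 43 mm high, standing; origin under its centre. Leave it.
- cyl_head: Loose bystander: small engine cylinder head, 100 x 134 x 110 mm; origin under its centre. Leave it.
- plug: Loose bystander: spark plug, 20 x 76 x 23 mm, lying along its y; origin under its centre. Leave it.
- spanner: Loose bystander: flat spanner, 31 x 169 x 8 mm, lying along its y; origin under its centre. Leave it.

How it is judged:
By the outcome, as a careful person would: the job done as asked, in the order asked, and still so for the second after the job is handed in, with the robot touching nothing.
It also fails if it takes over 53 s, if anything falls off the work surface, if the arm or the gripper's body presses on something with over 40 N, if the wrist force passes 120 N, or if a joint passes its speed limit or range.

ROBOT

A 7-joint arm with a two-finger parallel gripper is mounted at the origin on a cart in front of the work surface, level with it; the furniture and walls round the work are solid. World frame = base frame: x ahead of the robot, y to its left, z up, the work surface at z = 0. Lengths are in m, angles in rad, forces in N, time in s.
With the tool pointing down it reaches from about 0.4 to 0.85 m from the base axis. Payload 6.9 kg.
Tool frame: the origin (TCP) lies between the finger pads; the fingertips stand 8 mm ahead of it and the grasp point (between the pads) lies 11 mm behind it; z points along the fingers, y is the line along which they close (so a half turn about z gives the same grasp; the last joint's range is limited). The gripper opens to 85 mm and grips with 20 to 120 N. Pads are 22 mm wide; open, the fingers measure 114 mm over their backs; the gripper's body (76 mm by 85 mm) begins 54 mm behind the grasp point. The pads swing forward as they close: fully open they stand 13 mm farther back than shut.
Start: joints at [1.313, 0.507, -0.238, 1.5, 0.126, 1.149, -0.155], TCP at [0.222, -0.584, 0.239] pointing down, gripper open.
Joint ranges: [-3.08, 3.08], [-0.24, 2.05], [-1.43, 1.35], [0, 2.5], [-1.52, 4.66], [0.17, 1.96], [-2.89, 2.89]. Speed limits (rad/s): [2.39, 2.39, 3.14, 3.14, 3.14, 3.14, 3.14].

INTERFACE

Orientations are given as a unit quaternion [w, x, y, z].
In Python, from workcell import readout, optics, job gives the robot as it stands. The module is installed in compiled form; this text tells all that it offers.
- The arm moves only by the tool carry_out, never from a script. Its argument "series" is a list of rows, each an object with "xyz": the shift along the tool's x, y, z in units of 0.03 m (1.0 is 0.03 m), a list of three; "turn": the turn about the tool's z in units of 8 degrees (1.0 is 8 degrees); "grip": the closure, from 0 (fully open) to 1 (shut). A call has 1 to 10 rows; each row shifts and turns the commanded pose from where the row before left it, along the tool's axes as they then stand; what a row does not reach is not made up. A row lasts 1/8 s, in which the tool goes at most 62.5 mm and 10.7 degrees, less where a joint would pass 70% of its speed; a pose out of reach is approached as far as the arm can. A call with a number of a shift or a turn outside -1 to 1 is refused whole. A call with a gripper value outside its range is refused whole. The fingers move at their own pace and stop on an object; the grip force is fixed at half the most. Time passes only in rows, so rows that do not move let the fingers close. It gives the time, the measured TCP pose, the force, the opening and the grip force at its end, in the units of the state.
- readout.state(): the state, without advancing time (a new reading comes with each control period).
- optics.camera(name): name is "scene" or "side" or "wrist"; returns the picture (420x560x3 uint8, red, green, blue); there is no depth.
- optics.get_calibration(name): a dict with "fx", "fy", "cx", "cy" (pixels), "pose" (4x4, takes a point from camera to world coordinates). Camera axes: x right, y down, z forward; pixel columns grow to the right and rows downward; lengths in m; the calibration is good to about 2 mm. A picture is of the moment at which its call begins: read the wrist's pose just before it. get_calibration takes no time and is no camera call; for the wrist camera it gives the pose at the moment of the call.
- job.finish_job(): hands the job in; it is judged then, once.
The state is a dict: "time": time; "q": joint angles; "joint_vel": joint speeds; "tau": joint torques, N m; "ee_pos": TCP position; "tcp_rot": TCP orientation; "wrist_force": force on the tool from outside, world axes, zero at the start; "moment": the same for the moment, N m; "finger_gap": finger opening in m; "grip_force": force on a finger pad.
Only numpy, scipy, OpenCV 4.12 (cv2) and the standard library are available. Lean on these libraries where they do the work, as an engineer would, in place of code of your own. Each camera call takes 0.05 s, during which the arm holds its last target. There are 200 camera calls.

## Working session

There is one attempt and no reset: what is moved stays moved. The work goes in short steps, Python scripts to look and compute and a tool call to move; the robot and the scene stay as the last step left them, time stands still between calls to the robot, and variables do not carry over. Pictures are saved under pics/ and viewed, at most 10 in all, crops included, and the job is handed in when it is done.

Besides the shell and the picture viewer there is one more tool, called after "Emit:" as name([rows], argument=value, ...), one row to a line, values as JSON. carry_out: Moves the arm, as the interface text tells. Shifts and turns lie within -1 to 1; 1 stands for 0.03 m of shift or 8 degrees of turn. Its arguments: {"type":"object","properties":{"series":{"type":"array"}},"required":["series"]}

```bash
mkdir -p pics; python3 - <<'E'
from workcell import readout, optics
import cv2, numpy as np
s=readout.state();print(s['time'],s['ee_pos'],s['tcp_rot'],s['finger_gap'])
for n in("scene","side"):
    im=optics.camera(n);cv2.imwrite(f"pics/{n}0.png",im[:,:,::-1]);c=optics.get_calibration(n)
    print(n,c['fx'],c['cx'],c['cy'],np.round(c['pose'],3).tolist())
E
```

```text
0.0 [ 0.22156217 -0.58390443  0.23845202] [-8.54468455e-04  9.83591323e-01  1.80408835e-01 -1.79966603e-04] 0.08533868528674568
scene 396.1010384012903 280.99081191679227 203.6436070040688 [[-0.566, -0.586, 0.58, -0.08], [-0.824, 0.396, -0.405, 0.539], [0.008, -0.707, -0.707, 0.999], [0.0, 0.0, 0.0, 1.0]]
side 442.55479204066916 284.05610502308355 216.92567852005732 [[-0.867, -0.25, 0.43, 0.116], [-0.498, 0.428, -0.754, 0.853], [0.005, -0.868, -0.496, 0.713], [0.0, 0.0, 0.0, 1.0]]
```

View pics/scene0.png

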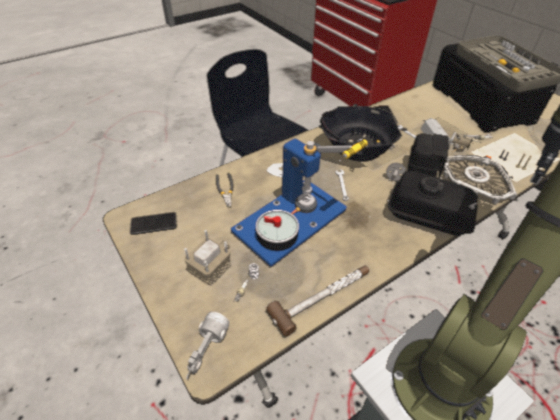

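View pics/side0.png

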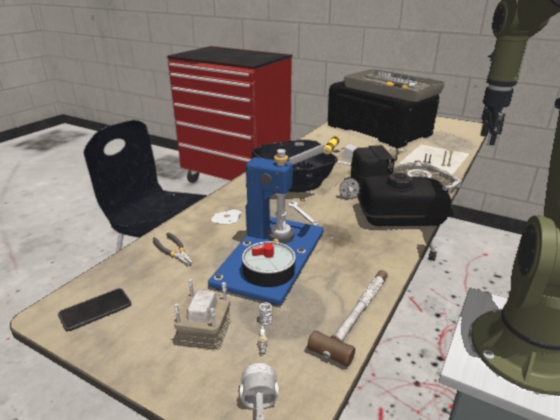

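The scene view shows the gauge at about (278,228), the red knob at (271,220) and the yellow grip at (354,149). In the side view they are at (268,261), (264,250) and (331,145). Next I triangulate them and get the tester's yaw from the base plate.

```bash
cat > h.py <<'E'
import cv2, numpy as np
from workcell import readout, optics
def ray(c,uv):
    P=np.array(c['pose']);d=P[:3,:3]@[(uv[0]-c['cx'])/c['fx'],(uv[1]-c['cy'])/c['fy'],1]
    return P[:3,3],d/np.linalg.norm(d)
def onplane(c,uv,z):
    o,d=ray(c,uv);return o+d*(z-o[2])/d[2]
def tri(rs):
    A=sum(np.eye(3)-np.outer(d,d) for o,d in rs);b=sum((np.eye(3)-np.outer(d,d))@o for o,d in rs)
    x=np.linalg.solve(A,b);return x,[np.linalg.norm(np.cross(x-o,d)) for o,d in rs]
def proj(c,p):
    q=np.linalg.inv(np.array(c['pose']))@np.append(p,1);return np.array([c['fx']*q[0]/q[2]+c['cx'],c['fy']*q[1]/q[2]+c['cy']])
R={'red':[((0,150,90),(6,255,255)),((174,150,90),(180,255,255))],'yellow':[((22,140,120),(34,255,255))],'blue':[((105,140,40),(122,255,255))]}
def mask(im,k,roi=None):
    h=cv2.cvtColor(im,cv2.COLOR_RGB2HSV);m=sum(cv2.inRange(h,a,b) for a,b in R[k])
    if roi:
        z=np.zeros_like(m);x0,y0,x1,y1=roi;z[y0:y1,x0:x1]=m[y0:y1,x0:x1];m=z
    return m
def big(m):
    c=max(cv2.findContours(m,0,2)[0],key=cv2.contourArea);return c
E
python3 - <<'E'
from h import *
rois={'scene':(225,130,375,265),'side':(200,125,345,305)}
C={};rs={}
for n in rois:
    im=cv2.imread(f'pics/{n}0.png')[:,:,::-1].copy();C[n]=c=optics.get_calibration(n)
    for k in('red','yellow','blue'):
        m=mask(im,k,rois[n]);ct=big(m);ys,xs=np.nonzero(m)
        print(n,k,m.sum()//255,xs.mean().round(1),ys.mean().round(1),xs.min(),xs.max(),ys.min(),ys.max())
        if k!='blue': rs.setdefault(k,[]).append(ray(c,(xs.mean(),ys.mean())))
        else:
            hl=cv2.convexHull(ct);ap=cv2.approxPolyDP(hl,4,True)[:,0]
            for p in ap: print('  ',p,onplane(c,p,.028).round(3))
        if k=='red': print('  red pts',[onplane(c,p,.105).round(3)[:2].tolist() for p in cv2.boxPoints(cv2.minAreaRect(ct))])
for k in rs: x,e=tri(rs[k]);print(k,x.round(4),np.round(e,4))
im=cv2.imread('pics/scene0.png')[130:270,220:380];a=cv2.resize(im,None,fx=4,fy=4,interpolation=2)
cv2.imwrite('pics/c1.png',a)
im=cv2.imread('pics/side0.png')[125:305,200:350];cv2.imwrite('pics/c2.png',cv2.resize(im,None,fx=3.3,fy=3.3,interpolation=2))
E
```

```text
scene red 87 273.7 220.4 265 280 217 225
  red pts [[0.632, 0.101], [0.606, 0.063], [0.579, 0.082], [0.604, 0.119]]
scene yellow 167 355.6 147.6 343 367 139 157
scene blue 3007 293.0 207.0 232 344 140 264
   [344 206] [ 0.585 -0.191  0.028]
   [271 264] [0.521 0.153 0.028]
   [232 230] [0.705 0.183 0.028]
   [288 160] [ 0.899 -0.176  0.028]
side red 2844 238.0 153.1 200 289 125 256
  red pts [[1.36, -0.586], [1.027, -0.783], [0.847, -0.461], [1.125, -0.298]]
side yellow 99 331.7 143.5 324 338 137 153
side blue 4363 265.5 233.4 209 322 157 303
   [322 229] [ 0.577 -0.183  0.028]
   [280 303] [0.518 0.167 0.028]
   [210 285] [0.7   0.196 0.028]
   [241 243] [0.742 0.002 0.028]
   [287 221] [ 0.69  -0.171  0.028]
red [0.4693 0.2495 0.4006] [0.0792 0.0792]
yellow [ 0.5552 -0.1654  0.3063] [0.0005 0.0005]
```

View pics/c1.png

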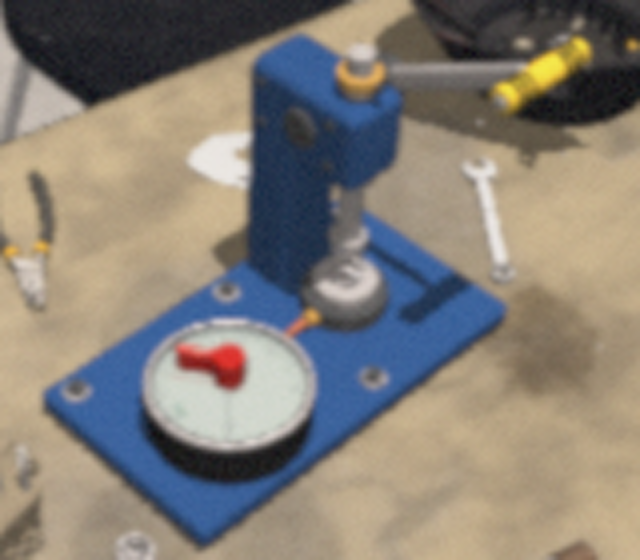

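View pics/c2.png

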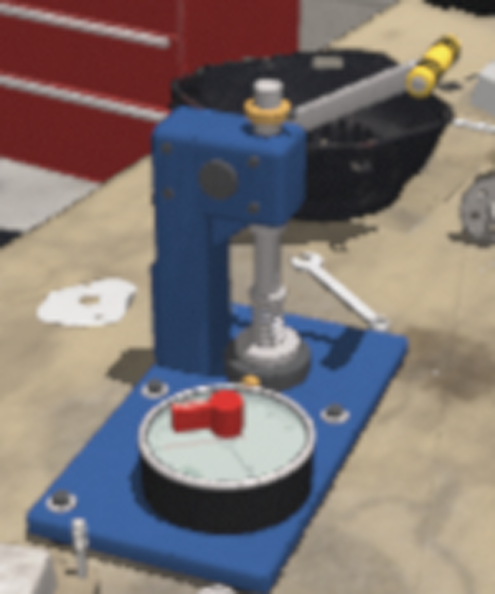

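```bash
python3 - <<'E'
from h import *
S=optics.get_calibration('scene');D=optics.get_calibration('side')
rs=[]
for n,c,roi in(('scene',S,(255,205,290,235)),('side',D,(240,235,285,265))):
    im=cv2.imread(f'pics/{n}0.png')[:,:,::-1].copy();m=mask(im,'red',roi);ys,xs=np.nonzero(m);print(n,len(xs),xs.mean(),ys.mean());rs.append(ray(c,(xs.mean(),ys.mean())))
    h=cv2.cvtColor(im,cv2.COLOR_RGB2HSV)
print('red centroid',*tri(rs))
yaw=np.radians(9.8);Rz=np.array([[np.cos(yaw),-np.sin(yaw)],[np.sin(yaw),np.cos(yaw)]]);o=np.array([.6415,.0015])
for nm,a,b in(('hub',(277.75,221.5),(269,249.5)),('tip',(265.8,219),(253.3,250.3))):
    x,e=tri([ray(S,a),ray(D,b)]);print(nm,x.round(4),np.round(e,4),'tester',(Rz.T@(x[:2]-o)).round(4))
# gauge ellipse centre from crops (bezel, z~.076)
for nm,c,p in(('scene',S,(230/4+220,386/4+130)),('side',D,(227/3.3+200,437/3.3+125))):
    x=onplane(c,p,.076);print('bezel',x.round(4),(Rz.T@(x[:2]-o)).round(4))
g=np.array([.5552,-.1654]);print('grip tester',Rz.T@(g-o))
E
```

```text
scene 87 273.7471264367816 220.3793103448276
side 179 264.195530726257 250.2905027932961
red centroid [0.6137329  0.08090168 0.09336872] [np.float64(0.00044431213340575106), np.float64(0.0004443121334057013)]
hub [0.6035 0.0734 0.094 ] [0.0005 0.0005] tester [-0.0252  0.0773]
tip [0.6327 0.0989 0.0959] [0.0014 0.0014] tester [0.0079 0.0975]
bezel [0.5996 0.0767 0.076 ] [-0.0285  0.0812]
bezel [0.6003 0.0807 0.076 ] [-0.0271  0.0851]
grip tester [-0.11344867 -0.1497755 ]
```

Emit:
carry_out([
  {"xyz": [0,0,-1],"turn": 0,"grip": 1},
  {"xyz": [0,0,-1],"turn": 0,"grip": 1},
  {"xyz": [0,0,-1],"turn": 0,"grip": 1},
  {"xyz": [0.5,-0.5,-1],"turn": 0,"grip": 1},
  {"xyz": [0.8,-0.8,-1],"turn": 0,"grip": 1},
  {"xyz": [0.8,-0.8,-1],"turn": 0,"grip": 1},
  {"xyz": [0.8,-0.8,0],"turn": 0,"grip": 1},
  {"xyz": [0.8,-0.8,0],"turn": 0,"grip": 1},
  {"xyz": [0.8,-0.8,0],"turn": 0,"grip": 1},
  {"xyz": [0.8,-0.8,0],"turn": 0,"grip": 1},
])

```text
time: 1.35
ee_pos: [0.3142, -0.378, 0.419]
tcp_rot: [-0.0, 0.984, 0.18, -0.0]
wrist_force: [0.5, -0.3, -0.8]
finger_gap: 0.0001
grip_force: 0.0
```

Emit:
carry_out([
  {"xyz": [0.9,-0.8,0],"turn": 0,"grip": 1},
  {"xyz": [0.9,-0.8,0],"turn": 0,"grip": 1},
  {"xyz": [0.9,-0.8,0],"turn": 0,"grip": 1},
  {"xyz": [0.9,-0.8,0],"turn": 0,"grip": 1},
  {"xyz": [0.9,-0.8,0],"turn": 0,"grip": 1},
  {"xyz": [0.9,-0.8,0],"turn": 0,"grip": 1},
  {"xyz": [0.9,-0.8,0],"turn": 0,"grip": 1},
  {"xyz": [0.9,-0.8,0],"turn": 0,"grip": 1},
  {"xyz": [0.9,-0.8,0],"turn": 0,"grip": 1},
  {"xyz": [0.9,-0.8,0],"turn": 0,"grip": 1},
])

```text
time: 2.6
ee_pos: [0.4815, -0.0581, 0.419]
tcp_rot: [-0.0, 0.984, 0.18, -0.0]
wrist_force: [0.8, -0.1, 0.2]
finger_gap: 0.0
grip_force: 0.0
```

Emit:
carry_out([
  {"xyz": [0.8,-0.6,0],"turn": 0,"grip": 1},
  {"xyz": [0.8,-0.6,0],"turn": 0,"grip": 1},
  {"xyz": [0.8,-0.6,0],"turn": 0,"grip": 1},
  {"xyz": [0,0,0.5],"turn": 0,"grip": 1},
  {"xyz": [0,0,0.5],"turn": 0,"grip": 1},
  {"xyz": [0,0,0.5],"turn": 0,"grip": 1},
  {"xyz": [0,0,0],"turn": 0,"grip": 1},
])

```text
time: 3.48
ee_pos: [0.5288, 0.0166, 0.3731]
tcp_rot: [-0.0, 0.984, 0.18, -0.001]
wrist_force: [0.4, 0.1, 0.0]
finger_gap: 0.0001
grip_force: 0.0
```

```bash
python3 - <<'E'
from h import *
s=readout.state();c=optics.get_calibration('wrist');im=optics.camera('wrist')
np.save('w1.npy',c['pose']);cv2.imwrite('pics/w1.png',im[:,:,::-1])
print(s['time'],s['ee_pos'],s['tcp_rot'],c['fx'],np.round(c['pose'],3).tolist())
E
```

```text
3.475 [0.52882854 0.0166348  0.37309137] [-1.31820308e-04  9.83607141e-01  1.80320327e-01 -1.24657343e-03] 302.51006840101354 [[0.356, -0.894, -0.271, 0.598], [-0.935, -0.341, -0.103, 0.042], [-0.0, 0.29, -0.957, 0.507], [0.0, 0.0, 0.0, 1.0]]
```

View pics/w1.png

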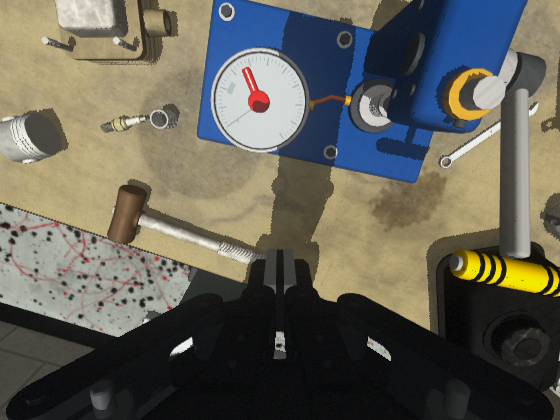

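The wrist view shows the bezel centred at (261,100), the hub at (260,102), the nose tip at (246,70), the green arc at (232,88) and the yellow grip from (455,262) to the right edge.

```bash
python3 - <<'E'
from h import *
c=optics.get_calibration('wrist');c=dict(c);c['pose']=np.load('w1.npy')
im=cv2.imread('pics/w1.png')[:,:,::-1].copy()
m=mask(im,'red',(215,50,305,150));ct=big(m)
pts=np.array([onplane(c,p,.105)[:2] for p in ct[:,0]])
hubc=onplane(c,(260,102),.1)
print('hub z.1',hubc.round(4),'bezel z.076',onplane(c,(261,100),.076).round(4))
pt=pts[np.argmax(np.linalg.norm(pts-hubc[:2],axis=1))];print('far',pt,np.linalg.norm(pt-hubc[:2]))
# glass ellipse
h=cv2.cvtColor(im,cv2.COLOR_RGB2HSV);g=cv2.inRange(h,(0,0,150),(180,60,255));z=np.zeros_like(g);z[45:155,205:315]=g[45:155,205:315]
e=cv2.fitEllipse(cv2.convexHull(big(z)));print('ellipse',e,onplane(c,e[0],.076).round(4))
d=tri([ray(c,(246,70)),ray(optics.get_calibration('scene'),(265.8,219))]);print('tip tri',d)
hb=tri([ray(c,(260,102)),ray(optics.get_calibration('scene'),(277.75,221.5)),ray(optics.get_calibration('side'),(269,249.5))]);print('hub tri',hb)
b=pts-hubc[:2];ang=np.degrees(np.arctan2(b[:,1],b[:,0]));f=np.linalg.norm(b,axis=1)>.028
print('nose world angle',np.median(ang[f]),ang[f].min(),ang[f].max())
for p in((197,137),(419,182),(217,-2)): print('corner',p,onplane(c,p,.028).round(4))
m=mask(im,'yellow',(445,240,560,300));ys,xs=np.nonzero(m)
print('yellow',xs.min(),xs.max()); l=cv2.fitLine(big(cv2.morphologyEx(m,3,np.ones((9,9)))),2,0,.01,.01).ravel();print(l)
t0=np.array(l[2:]);
for u in(455,500,555): 
    v=l[3]+(u-l[2])*l[1]/l[0];print('grip',onplane(c,(u,v),.305).round(4))
E
```

```text
hub z.1 [0.6072 0.0724 0.1   ] bezel z.076 [0.6106 0.0738 0.076 ]
far [0.63926178 0.10034578] 0.04250716748964015
ellipse ((259.6702880859375, 100.312255859375), (89.2585220336914, 94.98353576660156), 171.5084991455078) [0.6096 0.0753 0.076 ]
tip tri (array([0.63486941, 0.09996481, 0.09371634]), [np.float64(0.0027251188986326573), np.float64(0.0027251188986326014)])
hub tri (array([0.60587385, 0.07210689, 0.0920397 ]), [np.float64(0.0017665207159470206), np.float64(0.0011349359111314091), np.float64(0.0012187353681632359)])
nose world angle 45.86089798252637 37.51852241350536 53.85505984113099
corner (197, 137) [0.5263 0.1512 0.028 ]
corner (419, 182) [ 0.5855 -0.2026  0.028 ]
corner (217, -2) [0.714  0.1778 0.028 ]
yellow 458 559
[9.7546595e-01 2.2015029e-01 5.0591891e+02 2.7297296e+02]
grip [ 0.5496 -0.1141  0.305 ]
grip [ 0.5542 -0.1496  0.305 ]
grip [ 0.56   -0.1941  0.305 ]
```

Emit:
carry_out([
  {"xyz": [0.92,-0.06,0],"turn": 0,"grip": 1},
  {"xyz": [0.92,-0.06,0],"turn": 0,"grip": 1},
  {"xyz": [0.92,-0.06,0],"turn": 0,"grip": 1},
  {"xyz": [0.92,-0.06,0.8],"turn": 0,"grip": 1},
  {"xyz": [0.9,-0.07,1],"turn": 0,"grip": 1},
  {"xyz": [0,0,1],"turn": 0,"grip": 1},
  {"xyz": [0,0,1],"turn": 0,"grip": 1},
  {"xyz": [0,0,1],"turn": 0,"grip": 1},
  {"xyz": [0,0,1],"turn": 0,"grip": 1},
  {"xyz": [0,0,0.5],"turn": 0,"grip": 1},
])

```text
time: 4.78
ee_pos: [0.6544, 0.074, 0.1842]
tcp_rot: [0.0, 0.984, 0.18, -0.001]
wrist_force: [0.6, 0.2, 1.7]
finger_gap: 0.0001
grip_force: 0.0
```

```bash
python3 - <<'E'
from h import *
s=readout.state();c=optics.get_calibration('wrist');im=optics.camera('wrist')
np.save('w2.npy',c['pose']);cv2.imwrite('pics/w2.png',im[:,:,::-1])
print(s['time'],s['ee_pos'],s['wrist_force'])
m=mask(im,'red',(100,100,450,400));ct=big(m);print(cv2.contourArea(ct),cv2.boundingRect(ct))
E
```

```text
4.775 [0.65442638 0.07400377 0.18423748] [0.57649289 0.17725129 1.70254785]
539.0 (231, 226, 26, 59)
```

View pics/w2.png

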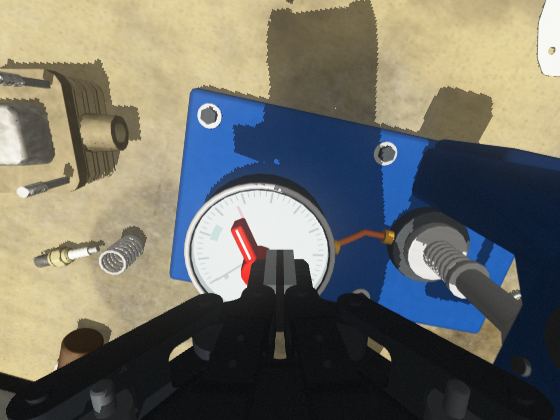

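The wrist view shows the nose tip at (237,222), running to the hub at (250,275), and the closed fingertips at (258–302,252). I check the nose against the earlier fix and plan the arc.

```bash
cat > arc.py <<'E'
import numpy as np
A=np.array([.607,.073]);y=np.radians(20.78)
T=np.array([[np.cos(y),np.sin(y)],[np.sin(y),-np.cos(y)]])
def wp(th,s=.017,r=.034):
    t=np.radians(th);return A+np.array([[np.cos(t),-np.sin(t)],[np.sin(t),np.cos(t)]])@[r,-s]
def plan(p0,ths,s=.017):
    for th in ths:
        p=wp(th,s);print(th,p.round(4),(T@(p-p0)/.03).round(2));p0=p
E
python3 - <<'E'
from h import *
from arc import *
c=dict(optics.get_calibration('wrist'));c['pose']=np.load('w2.npy')
for p in((237,222),(231,226),(247,222)):print(onplane(c,p,.105).round(4))
w1=dict(c);w1['pose']=np.load('w1.npy')
print(tri([ray(c,(237,221)),ray(w1,(246,69))]))
plan(np.array([.6544,.074]),range(35,170,10))
E
```

```text
[0.6432 0.103  0.105 ]
[0.6387 0.1062 0.105 ]
[0.6459 0.0961 0.105 ]
(array([0.63816798, 0.10328164, 0.08924807]), [np.float64(0.00024659354022678657), np.float64(0.0002465935402267298)])
35 [0.6446 0.0786] [-0.25 -0.26]
45 [0.6431 0.085 ] [ 0.03 -0.22]
55 [0.6404 0.0911] [-0.01 -0.22]
65 [0.6368 0.0966] [-0.05 -0.22]
75 [0.6322 0.1014] [-0.09 -0.2 ]
85 [0.6269 0.1054] [-0.12 -0.19]
95 [0.621  0.1084] [-0.15 -0.16]
105 [0.6146 0.1102] [-0.18 -0.13]
115 [0.608 0.111] [-0.2 -0.1]
125 [0.6014 0.1106] [-0.21 -0.07]
135 [0.595  0.1091] [-0.22 -0.03]
145 [0.5889 0.1064] [-0.22  0.01]
155 [0.5834 0.1028] [-0.22  0.05]
165 [0.5786 0.0982] [-0.2   0.09]
```

Emit:
carry_out([
  {"xyz": [0,0,1],"turn": 0,"grip": 1},
  {"xyz": [0,0,1],"turn": 0,"grip": 1},
  {"xyz": [0,0,0.6],"turn": 0,"grip": 1},
  {"xyz": [0,0,0.3],"turn": 0,"grip": 1},
  {"xyz": [0,0,0],"turn": 0,"grip": 1},
])

```text
time: 5.45
ee_pos: [0.6548, 0.0745, 0.0986]
tcp_rot: [-0.0, 0.984, 0.18, 0.0]
wrist_force: [0.2, 0.0, 0.2]
finger_gap: -0.0002
grip_force: 0.0
```

Emit:
carry_out([
  {"xyz": [-0.25,-0.26,0],"turn": 0,"grip": 1},
  {"xyz": [0.03,-0.22,0],"turn": 0,"grip": 1},
  {"xyz": [-0.01,-0.22,0],"turn": 0,"grip": 1},
  {"xyz": [-0.05,-0.22,0],"turn": 0,"grip": 1},
  {"xyz": [-0.09,-0.2,0],"turn": 0,"grip": 1},
  {"xyz": [-0.12,-0.19,0],"turn": 0,"grip": 1},
  {"xyz": [-0.15,-0.16,0],"turn": 0,"grip": 1},
])

```text
time: 6.32
ee_pos: [0.6207, 0.1092, 0.0983]
tcp_rot: [-0.0, 0.984, 0.18, 0.0]
wrist_force: [1.4, -1.4, -0.3]
finger_gap: -0.0
grip_force: 0.5
```

```bash
python3 - <<'E'
from h import *
s=readout.state();c=optics.get_calibration('wrist');im=optics.camera('wrist')
np.save('w3.npy',c['pose']);cv2.imwrite('pics/w3.png',im[:,:,::-1])
print(s['time'],s['ee_pos'],s['wrist_force'])
E
```

```text
6.325 [0.62065292 0.10923103 0.09830656] [ 1.43571147 -1.38082204 -0.29591412]
```

View pics/w3.png

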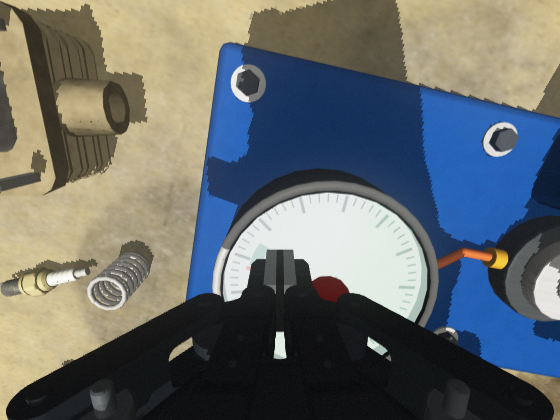

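The wrist view shows the hub at (330,290), with the nose hidden ahead of the fingers. The red pointer is at (247,268) and the contact force is about 2 N, so the knob is turning.

Emit:
carry_out([
  {"xyz": [-0.18,-0.13,0],"turn": 0,"grip": 1},
  {"xyz": [-0.2,-0.1,0],"turn": 0,"grip": 1},
  {"xyz": [-0.21,-0.07,0],"turn": 0,"grip": 1},
  {"xyz": [-0.22,-0.03,0],"turn": 0,"grip": 1},
])

```text
time: 6.88
ee_pos: [0.5944, 0.1096, 0.0984]
tcp_rot: [-0.0, 0.984, 0.18, 0.0]
wrist_force: [0.2, 0.1, 0.1]
finger_gap: 0.0002
grip_force: 0.5
```

Emit:
carry_out([
  {"xyz": [-0.11,0,0],"turn": 0,"grip": 1},
  {"xyz": [0,0,0],"turn": 0,"grip": 1},
])

```text
time: 7.12
ee_pos: [0.5915, 0.1083, 0.0984]
tcp_rot: [-0.0, 0.984, 0.18, -0.0]
wrist_force: [0.5, 1.1, -0.4]
finger_gap: 0.0002
grip_force: 0.3
```

Emit:
carry_out([
  {"xyz": [-0.11,0.01,0],"turn": 0,"grip": 1},
  {"xyz": [0,0,0],"turn": 0,"grip": 1},
])

```text
time: 7.38
ee_pos: [0.5906, 0.108, 0.0987]
tcp_rot: [-0.001, 0.984, 0.181, 0.002]
wrist_force: [6.7, 2.7, -2.5]
finger_gap: -0.0002
grip_force: 3.0
```

Emit:
carry_out([
  {"xyz": [-0.11,0.02,0],"turn": 0,"grip": 1},
  {"xyz": [0,0,0],"turn": 0,"grip": 1},
])

```text
time: 7.62
ee_pos: [0.5898, 0.1079, 0.0993]
tcp_rot: [-0.002, 0.983, 0.181, 0.005]
wrist_force: [12.4, 6.7, -5.3]
finger_gap: 0.0001
grip_force: 6.0
```

The force rises without movement, so the knob is at the stop. I back off along the push normal, rise and look.

Emit:
carry_out([
  {"xyz": [0.27,-0.19,0],"turn": 0,"grip": 1},
  {"xyz": [0.27,-0.19,0],"turn": 0,"grip": 1},
  {"xyz": [0,0,-0.7],"turn": 0,"grip": 1},
  {"xyz": [0,0,-1],"turn": 0,"grip": 1},
  {"xyz": [0,0,-1],"turn": 0,"grip": 1},
  {"xyz": [-0.5,0,-1],"turn": 0,"grip": 1},
  {"xyz": [-1,0,-1],"turn": 0,"grip": 1},
  {"xyz": [-1,0,-1],"turn": 0,"grip": 1},
  {"xyz": [-1,0,-1],"turn": 0,"grip": 1},
  {"xyz": [0,0,-1],"turn": 0,"grip": 1},
])

```text
time: 8.88
ee_pos: [0.4965, 0.0837, 0.3304]
tcp_rot: [0.001, 0.984, 0.18, -0.001]
wrist_force: [1.5, -0.2, 0.3]
finger_gap: -0.0002
grip_force: 0.0
```

```bash
python3 - <<'E'
from h import *
s=readout.state();c=optics.get_calibration('wrist');im=optics.camera('wrist')
np.save('w4.npy',c['pose']);cv2.imwrite('pics/w4.png',cv2.resize(im[:300,100:500,::-1],None,fx=2,fy=2,interpolation=2))
print(s['time'],s['ee_pos'],s['wrist_force'])
g=proj(c,[.608,.074,.1]);u,v=g.astype(int);print(u,v)
ct=big(mask(im,'red',(u-60,max(v-60,0),u+60,v+60)))
P=np.array([onplane(c,p,.105)[:2] for p in ct[:,0]]);b=P-[.608,.074];r=np.linalg.norm(b,axis=1);f=r>.03
print('angle',np.degrees(np.arctan2(b[f,1],b[f,0])).mean(),r.max())
E
```

```text
8.875 [0.49649361 0.08371675 0.33041811] [ 1.49580259 -0.19962873  0.27777204]
321 93
angle 138.9565646259206 0.041362466439069726
```

View pics/w4.png

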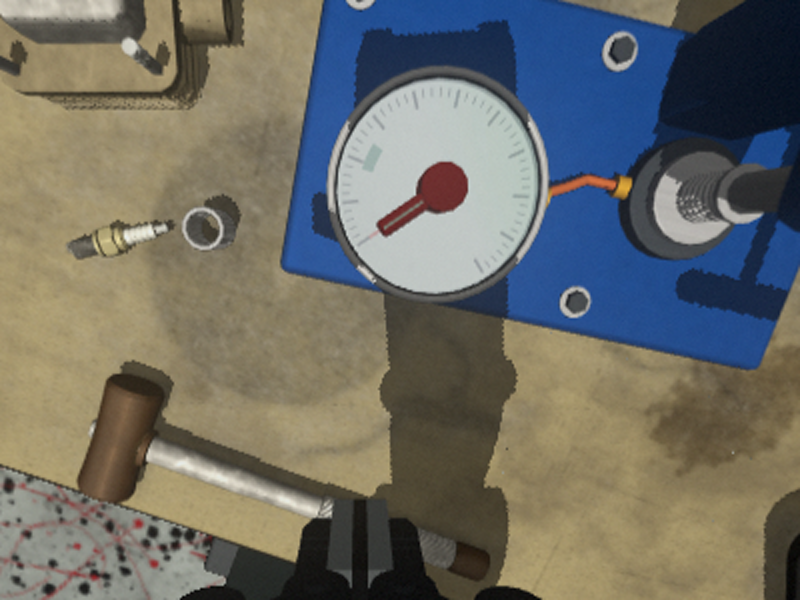

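The wrist crop shows the nose and red pointer at the lower left, with the pointer tip at (360,243), the first scale tick. It sits on top of the black needle's rest position, so the knob is at zero. Next I align the tool with the tester and go above the grip.

Emit:
carry_out([
  {"xyz": [0,0,-0.9],"turn": 0.71,"grip": 1},
  {"xyz": [0,0,-0.8],"turn": 0.71,"grip": 1},
  {"xyz": [0.1,1,0],"turn": 0,"grip": 1},
  {"xyz": [0.1,1,0],"turn": 0,"grip": 1},
  {"xyz": [0.1,1,0],"turn": 0,"grip": 1},
  {"xyz": [0.1,1,0],"turn": 0,"grip": 1},
  {"xyz": [0.1,1,0],"turn": 0,"grip": 1},
  {"xyz": [0,1,0],"turn": 0,"grip": 1},
  {"xyz": [0,1,0],"turn": 0,"grip": 1},
  {"xyz": [0,1,0],"turn": 0,"grip": 1},
])

```text
time: 10.18
ee_pos: [0.5528, -0.1506, 0.3799]
tcp_rot: [-0.0, 0.997, 0.082, -0.001]
wrist_force: [0.1, -0.3, 0.3]
finger_gap: 0.0002
grip_force: 0.0
```

Emit:
carry_out([
  {"xyz": [0,0.66,0],"turn": 0,"grip": 1},
  {"xyz": [0,0,0],"turn": 0,"grip": 1},
])

```text
time: 10.42
ee_pos: [0.556, -0.1706, 0.3796]
tcp_rot: [-0.0, 0.997, 0.081, -0.001]
wrist_force: [0.3, 0.5, 0.1]
finger_gap: 0.0001
grip_force: 0.0
```

```bash
python3 - <<'E'
from h import *
c=dict(optics.get_calibration('wrist'));s=readout.state();im=optics.camera('wrist');print(s['ee_pos'],s['tcp_rot'])
m=mask(im,'yellow');ys,xs=np.nonzero(m);print(len(xs),xs.mean(),ys.mean(),xs.min(),xs.max(),'expected',proj(c,[.5555,-.16,.305]))
print('tip in px',proj(c,np.array(s['ee_pos'])-[0,0,.008]))
w=dict(c);w['pose']=np.load('w4.npy')
h=onplane(w,(321.5,94),.105);t=onplane(w,(292.5,113.5),.105);print('nose angle',h,t,np.degrees(np.arctan2(*(t-h)[[1,0]])))
E
```

```text
[ 0.55598461 -0.17063042  0.37960938] [-2.43042214e-04  9.96704685e-01  8.11130230e-02 -6.23422187e-04]
3526 248.7793533749291 186.0331820760068 156 329 expected [264.39252096 222.40343689]
tip in px [278.62299106 267.06733133]
nose angle [0.60634036 0.07458435 0.105     ] [0.57562936 0.09712747 0.105     ] 143.71983428931915
```

```bash
python3 - <<'E'
from h import *
c=dict(optics.get_calibration('wrist'));im=optics.camera('wrist');np.save('w5.npy',c['pose'])
cv2.imwrite('pics/w5.png',im[:,:,::-1])
m=mask(im,'yellow')
for u in range(165,330,20):
    r=np.nonzero(m[:,u])[0]
    if len(r):print(u,r.min(),r.max(),onplane(c,(u,(r.min()+r.max())/2),.308).round(4))
E
```

```text
165 61 98 [ 0.6402 -0.0823  0.308 ]
185 26 77 [ 0.6582 -0.0935  0.308 ]
205 44 226 [ 0.6105 -0.1104  0.308 ]
225 208 235 [ 0.5525 -0.1303  0.308 ]
245 213 231 [ 0.5545 -0.1445  0.308 ]
265 208 236 [ 0.5569 -0.1587  0.308 ]
285 208 236 [ 0.5593 -0.1729  0.308 ]
325 208 237 [ 0.5636 -0.2013  0.308 ]
```

View pics/w5.png

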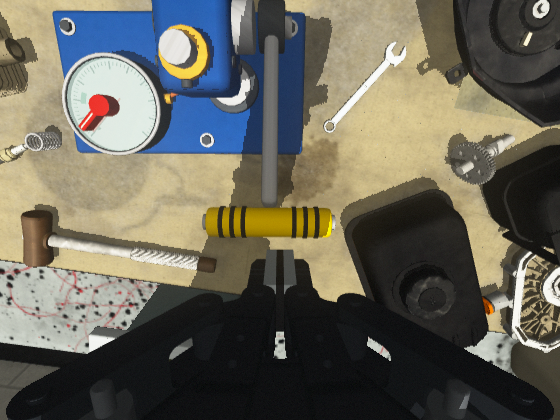

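The wrist view shows the lever bar from (203,222) to (335,222), matching the expected centre at about (0.557, -0.161). The red nose stays at zero. I go down to just above the bar, then press along the lever's arc.

Emit:
carry_out([
  {"xyz": [0,0,0.8],"turn": 0,"grip": 1},
  {"xyz": [0,0,0.6],"turn": 0,"grip": 1},
  {"xyz": [0,0,0.3],"turn": 0,"grip": 1},
  {"xyz": [0,0,0],"turn": 0,"grip": 1},
])

```text
time: 11.02
ee_pos: [0.556, -0.1687, 0.3293]
tcp_rot: [-0.0, 0.997, 0.083, -0.0]
wrist_force: [-0.0, 0.3, 0.0]
finger_gap: -0.0
grip_force: 0.0
```

Emit:
carry_out([
  {"xyz": [0,0,0.13],"turn": 0,"grip": 1},
  {"xyz": [-0.18,0,0.33],"turn": 0,"grip": 1},
  {"xyz": [-0.15,0,0.33],"turn": 0,"grip": 1},
  {"xyz": [-0.12,0,0.33],"turn": 0,"grip": 1},
  {"xyz": [-0.1,0,0.33],"turn": 0,"grip": 1},
])

```text
time: 11.65
ee_pos: [0.5377, -0.1723, 0.2857]
tcp_rot: [0.0, 0.997, 0.082, -0.002]
wrist_force: [-8.0, 0.3, 8.3]
finger_gap: -0.0004
grip_force: 4.6
```

The sideways force suggests contact slightly in front of the bar's crest, so I bias back a few millimetres while continuing.

Emit:
carry_out([
  {"xyz": [0.02,0,0.2],"turn": 0,"grip": 1},
  {"xyz": [0.02,0,0.2],"turn": 0,"grip": 1},
  {"xyz": [0.0,0,0.26],"turn": 0,"grip": 1},
])

```text
time: 12.02
ee_pos: [0.539, -0.1728, 0.2662]
tcp_rot: [0.001, 0.997, 0.082, -0.001]
wrist_force: [-6.4, -0.6, 9.6]
finger_gap: 0.0002
grip_force: 4.6
```

Emit:
carry_out([
  {"xyz": [-0.03,0,0.33],"turn": 0,"grip": 1},
  {"xyz": [-0.02,0,0.33],"turn": 0,"grip": 1},
  {"xyz": [0,0,0.33],"turn": 0,"grip": 1},
  {"xyz": [0.02,0,0.33],"turn": 0,"grip": 1},
  {"xyz": [0.04,0,0.33],"turn": 0,"grip": 1},
])

```text
time: 12.65
ee_pos: [0.5389, -0.173, 0.2164]
tcp_rot: [0.001, 0.997, 0.082, -0.002]
wrist_force: [-8.5, -1.3, 10.9]
finger_gap: 0.0002
grip_force: 5.4
```

Emit:
carry_out([
  {"xyz": [0.06,0,0.33],"turn": 0,"grip": 1},
  {"xyz": [0.08,0,0.33],"turn": 0,"grip": 1},
  {"xyz": [0.1,0,0.33],"turn": 0,"grip": 1},
])

```text
time: 13.02
ee_pos: [0.5455, -0.172, 0.1867]
tcp_rot: [0.001, 0.997, 0.081, -0.002]
wrist_force: [-10.7, -1.8, 11.6]
finger_gap: -0.0001
grip_force: 7.0
```

Emit:
carry_out([
  {"xyz": [0.11,0,0.3],"turn": 0,"grip": 1},
  {"xyz": [0.07,0,0.17],"turn": 0,"grip": 1},
  {"xyz": [0.04,0,0.1],"turn": 0,"grip": 1},
])

```text
time: 13.4
ee_pos: [0.5509, -0.1712, 0.1697]
tcp_rot: [0.001, 0.997, 0.081, -0.004]
wrist_force: [-16.5, -1.9, 26.4]
finger_gap: 0.0001
grip_force: 15.6
```

Emit:
carry_out([
  {"xyz": [0,0,0.05],"turn": 0,"grip": 1},
  {"xyz": [0,0,0],"turn": 0,"grip": 1},
])

```text
time: 13.65
ee_pos: [0.5509, -0.1712, 0.1696]
tcp_rot: [0.001, 0.997, 0.081, -0.003]
wrist_force: [-15.8, -1.7, 25.0]
finger_gap: -0.0001
grip_force: 14.7
```

The force has doubled with no travel, so the lever is at its stop. I ease back up along the same arc.

Emit:
carry_out([
  {"xyz": [-0.06,0,-0.15],"turn": 0,"grip": 1},
  {"xyz": [-0.08,0,-0.2],"turn": 0,"grip": 1},
  {"xyz": [-0.09,0,-0.25],"turn": 0,"grip": 1},
  {"xyz": [-0.08,0,-0.25],"turn": 0,"grip": 1},
  {"xyz": [-0.06,0,-0.25],"turn": 0,"grip": 1},
])

```text
time: 14.28
ee_pos: [0.5421, -0.1726, 0.202]
tcp_rot: [0.001, 0.997, 0.082, -0.001]
wrist_force: [-5.9, -0.8, 11.1]
finger_gap: -0.0
grip_force: 5.9
```

Emit:
carry_out([
  {"xyz": [-0.06,0,-0.25],"turn": 0,"grip": 1},
  {"xyz": [-0.05,0,-0.25],"turn": 0,"grip": 1},
  {"xyz": [-0.04,0,-0.25],"turn": 0,"grip": 1},
  {"xyz": [-0.03,0,-0.25],"turn": 0,"grip": 1},
])

```text
time: 14.78
ee_pos: [0.5398, -0.173, 0.2328]
tcp_rot: [0.001, 0.997, 0.082, 0.002]
wrist_force: [2.8, -0.6, 8.4]
finger_gap: -0.0001
grip_force: 4.3
```

Emit:
carry_out([
  {"xyz": [-0.03,0,-0.25],"turn": 0,"grip": 1},
  {"xyz": [0,0,-0.25],"turn": 0,"grip": 1},
  {"xyz": [0.01,0,-0.25],"turn": 0,"grip": 1},
  {"xyz": [0.02,0,-0.25],"turn": 0,"grip": 1},
  {"xyz": [0.04,0,-0.25],"turn": 0,"grip": 1},
])

```text
time: 15.4
ee_pos: [0.5417, -0.1723, 0.2702]
tcp_rot: [0.001, 0.997, 0.082, 0.003]
wrist_force: [4.7, -0.1, 5.7]
finger_gap: 0.0001
grip_force: 2.7
```

Emit:
carry_out([
  {"xyz": [0.06,0,-0.25],"turn": 0,"grip": 1},
  {"xyz": [0.07,0,-0.25],"turn": 0,"grip": 1},
  {"xyz": [0.09,0,-0.25],"turn": 0,"grip": 1},
])

```text
time: 15.78
ee_pos: [0.5469, -0.1712, 0.2919]
tcp_rot: [0.0, 0.997, 0.082, 0.001]
wrist_force: [2.7, -0.5, 4.6]
finger_gap: 0.0001
grip_force: 2.0
```

Emit:
carry_out([
  {"xyz": [0.09,0,-0.2],"turn": 0,"grip": 1},
  {"xyz": [0.09,0,-0.2],"turn": 0,"grip": 1},
  {"xyz": [0.09,0,-0.2],"turn": 0,"grip": 1},
  {"xyz": [0.09,0,-0.15],"turn": 0,"grip": 1},
  {"xyz": [0.08,0,-0.12],"turn": 0,"grip": 1},
  {"xyz": [0.06,0,-0.1],"turn": 0,"grip": 1},
  {"xyz": [0.04,0,-0.1],"turn": 0,"grip": 1},
  {"xyz": [0,0,-0.1],"turn": 0,"grip": 1},
])

```text
time: 16.77
ee_pos: [0.5621, -0.1682, 0.3259]
tcp_rot: [-0.0, 0.997, 0.082, -0.001]
wrist_force: [-1.3, 0.6, 0.6]
finger_gap: 0.0001
grip_force: 0.0
```

The lever is up and the contact force is gone. I rise clear, back off and look.

Emit:
carry_out([
  {"xyz": [0,0,-0.2],"turn": 0,"grip": 1},
  {"xyz": [0,0,-0.5],"turn": 0,"grip": 1},
  {"xyz": [0,0,-1],"turn": 0,"grip": 1},
  {"xyz": [0,0,-1],"turn": 0,"grip": 1},
  {"xyz": [-0.8,0,0],"turn": 0,"grip": 1},
  {"xyz": [-0.8,-0.5,0],"turn": 0,"grip": 1},
  {"xyz": [-0.8,-0.5,0],"turn": 0,"grip": 1},
  {"xyz": [0,0,0],"turn": 0,"grip": 1},
])

```text
time: 17.77
ee_pos: [0.4852, -0.1499, 0.409]
tcp_rot: [0.001, 0.997, 0.082, 0.001]
wrist_force: [-0.0, 0.1, 0.2]
finger_gap: 0.0003
grip_force: 0.0
```

```bash
python3 - <<'E'
from h import *
c=dict(optics.get_calibration('wrist'));s=readout.state();im=optics.camera('wrist');print(s['time'],s['ee_pos'],s['wrist_force'])
cv2.imwrite('pics/w6.png',im[:,:,::-1])
u,v=proj(c,[.607,.074,.1]).astype(int);print(u,v)
ct=big(mask(im,'red',(max(u-50,0),max(v-50,0),u+50,v+50)))
P=np.array([onplane(c,p,.105)[:2] for p in ct[:,0]]);b=P-[.607,.074];r=np.linalg.norm(b,axis=1);f=r>.03
a=np.degrees(np.arctan2(b[f,1],b[f,0])).mean();print('angle',a,'knob rad',np.radians(144-a))
for n,roi in(('scene',(335,130,375,165)),('side',(315,125,345,160))):
    i=optics.camera(n);ys,xs=np.nonzero(mask(i,'yellow',roi));print(n,xs.mean(),ys.mean())
E
```

```text
17.775 [ 0.48524013 -0.1498902   0.40902948] [-0.03074345  0.14745022  0.22044529]
127 53
angle 84.91702341310561 knob rad 1.0311924733200286
scene 356.7047619047619 147.1238095238095
side 331.1525423728813 144.4406779661017
```

View pics/w6.png

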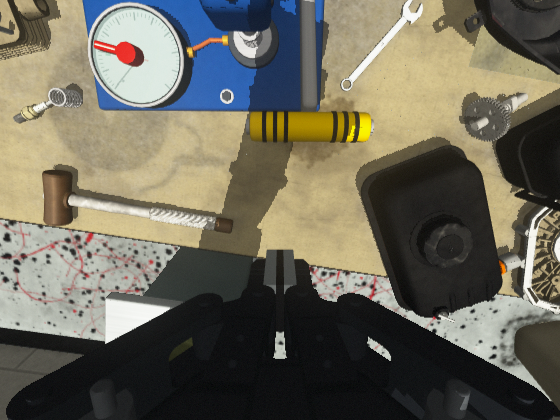

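The nose is at (97,46), which gives a knob angle of 1.03 rad. The grip is back at its starting pixels in both fixed views, and the tool is clear of everything. I hand the job in.

```bash
python3 -c "
from workcell import job;print(job.finish_job())"
```

```text
the job is handed in; nothing more can be done
None
```

The red pointer was turned back to its zero stop, the lever was pressed to its stop and eased back fully up, and the pointer now stands at about 1.03 rad; nothing lying around the tester was touched, and the job is handed in.

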